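Ratchet check: sort locking forceps by whether they stay shut

TASK

Of the two locking forceps on the mat, find by squeezing them shut and letting go which one stays ratcheted shut and which one, its ratchet worn, springs open again. Lay the good one, ratcheted fully shut, flat in the free left-hand lane of the sloping stand with its finger rings at the lower end, and put the worn one flat in the red repair tray. Do not drop the forceps, knock the light bar over the stand, or shift the checked forceps in the other lane or the other things on the bench.

Things in the scene. Friction and masses are not known exactly. Their poses are not given: they have to be found in the camera images.
- pivot_a (a point): Pivot screw of forceps A, half-way up its 7 mm. One of two look-alike steel locking forceps (haemostats), 183 mm, 80 g, flat on the blue mat, jaws part open; a worn ratchet cannot be seen. Axes of lever 1 (ring at +y): x from the pivot along the shut tool to the jaw tips (62 mm), z up. Ring ends 121 mm behind. Lever 2 (ring at -y) turns about z by jaw_a, so the open tool's middle line is turned by half of it.
- jaw_a (a joint): Opening of forceps A, rad: 0 fully shut, 0.22 fully open (starts near 0.2). A spring urges it open. Let go after a squeeze, a sound ratchet stays where it was left; a worn one springs back to 0.15-0.22 within 0.3 s. Shutting by the shanks 45 mm behind the pivot takes about 3 N if worn, 10 N if sound; 15 to 25 N shuts it firmly.
- ring_a (a point): Centre of lever 1's finger ring of forceps A, 105 mm behind the pivot and 17 mm to +y, axes of lever 1. Ring 31 mm across outside, 6 mm thick; 65 mm over both rings when shut, 88 mm open.
- forceps_a: Forceps A. Origin on the pivot axis at the underside, axes of lever 1. Behind the pivot run two straight upright-sided shanks, 6 mm high; 45 mm behind the pivot (near the centre of mass) the pair is 16 mm across outside when shut, 26 mm when open: pinched there from above it can be squeezed and lifted.
- pivot_b (a point): Pivot screw of forceps B, half-way up its 7 mm. One of two look-alike steel locking forceps (haemostats), 183 mm, 80 g, flat on the blue mat, jaws part open; a worn ratchet cannot be seen. Axes of lever 1 (ring at +y): x from the pivot along the shut tool to the jaw tips (62 mm), z up. Ring ends 121 mm behind. Lever 2 (ring at -y) turns about z by jaw_b, so the open tool's middle line is turned by half of it.
- jaw_b (a joint): Opening of forceps B, rad: 0 fully shut, 0.22 fully open (starts near 0.2). A spring urges it open. Let go after a squeeze, a sound ratchet stays where it was left; a worn one springs back to 0.15-0.22 within 0.3 s. Shutting by the shanks 45 mm behind the pivot takes about 3 N if worn, 10 N if sound; 15 to 25 N shuts it firmly.
- ring_b (a point): Centre of lever 1's finger ring of forceps B, 105 mm behind the pivot and 17 mm to +y, axes of lever 1. Ring 31 mm across outside, 6 mm thick; 65 mm over both rings when shut, 88 mm open.
- forceps_b: Forceps B. Origin on the pivot axis at the underside, axes of lever 1. Behind the pivot run two straight upright-sided shanks, 6 mm high; 45 mm behind the pivot (near the centre of mass) the pair is 16 mm across outside when shut, 26 mm when open: pinched there from above it can be squeezed and lifted.
- bed: Sloping floor of the fixed aluminium stand (right of the mat, turned a little towards it): 215 mm up the slope, 234 mm wide, tilted 30 deg, rising away from the robot. Origin at the centre of its surface, x up the slope, y left, z square to it. Two lanes 108 mm clear: centre line y = +57 mm (left, free) and -57 mm (right, taken); ribs 11 mm high between and outside; a 12 mm lip at the low end x = -107.5 mm, upper end open.
- stand: The stand under the sloping floor; origin at bench level under the floor's centre, x level and away from the robot (uphill). Forceps laid in a lane may slide down to the lip; with the rings on the lip the pivot is at bed x = +14 mm.
- lamp_edge (a point): Middle of the lower front edge of the white light bar, 270 mm above the bench over the middle of the lanes; bar 45 mm deep (away from the robot), 250 mm wide, 26 mm high. A gripper pointing straight down over a lane strikes it; one square to the slope passes in front of and below it. Bring forceps in from the robot's side, under 80 mm off the slope.
- lamp: The light bar; its origin is at bench level under the stand's centre, not on the bar. Held by arms from two blue-grey slotted uprights, 300 mm tall, 123 mm beyond the stand's centre and 108 mm to either side.
- tray: Red plastic repair tray, fixed to the bench, open on top: outside 170 x 250 mm (x, y), walls 4 mm thick and 32 mm high. Origin at bench level under its centre; its floor is 4 mm up. z up.
- checked: Like forceps, checked earlier and ratcheted shut, loose in the right-hand lane (bed y = -57 mm), rings on the lip; bystander. Origin on its pivot axis at the underside, x towards its jaw tips, up the slope.
- multimeter: Yellow hand multimeter lying flat, 75 x 150 x 41 mm, beyond the mat; bystander. Origin under its centre.
- project_box: Die-cast aluminium box with two coaxial sockets, 60 x 112 x 31 mm, on the robot's side of the red tray; bystander. Origin under its centre.
- spool: Blue spool, 60 mm across and 46 mm high, standing beside the multimeter beyond the mat; bystander. Origin under its centre.
Mind the look-alikes: they are no part of the job. What is shaped like the forceps_a but purple or yellow is not meant.

How it is judged:
By the outcome, as a careful person would: the job done as asked, in the order asked, and still so for the second after the job is handed in, with the robot touching nothing.
It also fails if it takes over 66 s, if anything falls off the work surface, if the arm or the gripper's body presses on something with over 40 N, if the wrist force passes 120 N, or if a joint passes its speed limit or range.

ROBOT

A 7-joint arm with a two-finger parallel gripper is mounted at the origin on the work surface. World frame = base frame: x ahead of the robot, y to its left, z up, the work surface at z = 0. Lengths are in m, angles in rad, forces in N, time in s.
With the tool pointing down it reaches from about 0.425 to 0.925 m from the base axis. Payload 6.8 kg.
Tool frame: the origin (TCP) lies on the mounting face of the last link; the fingertips stand 173 mm ahead of it and the grasp point (between the pads) lies 155 mm ahead of it; z points along the fingers, y is the line along which they close (so a half turn about z gives the same grasp; the last joint's range is limited). The gripper opens to 85 mm and grips with 20 to 120 N. Pads are 22 mm wide; open, the fingers measure 114 mm over their backs; the gripper's body (76 mm by 85 mm) begins 54 mm behind the grasp point. The pads swing forward as they close: fully open they stand 13 mm farther back than shut.
Start: joints at [-1.221, 0.477, 0.022, 1.555, -0.011, 1.109, -0.083], TCP at [0.298, 0.606, 0.405] pointing down, gripper open.
Joint ranges: [-2.96, 2.96], [-0.34, 2.1], [-1.41, 1.46], [0.24, 2.44], [-1.37, 4.51], [0.17, 1.92], [-2.96, 2.96]. Speed limits (rad/s): [2.39, 2.39, 3.14, 3.14, 3.14, 3.14, 3.14].

INTERFACE

Orientations are given as a rotation vector (axis times angle).
In Python, from bench import r gives the robot as it stands.
- The arm moves only by the tool carry_out, never from a script. Its argument "moves" is a list of rows, each a list of 5 numbers: the shift along the tool's x, y, z in m, then the turn about the tool's z in rad, then the finger opening in m, from 0 to 0.0854. In form: [[dx, dy, dz, roll, claw], ...]. A call has exactly 8 rows; each row is the pose to reach, as a shift and turn from the pose commanded when the call began, along the tool's axes at that moment; what a row does not reach only later rows make up. A row lasts 1/10 s, in which the tool goes at most 50 mm and 8.59 degrees, less where a joint would pass 70% of its speed; a pose out of reach is approached as far as the arm can. A call with a gripper value outside its range is refused whole. The fingers move at their own pace and stop on an object; "force" is the grip in N (left out, the last holds). Time passes only in rows, so rows that repeat a pose let the fingers close, or fill a call up. It gives the time, the measured TCP pose, the force, the opening and the grip force at its end, in the units of the state.
- r.get_obs(): the state, without advancing time (a new reading comes with each control period).
- r.grab_frame(name): name is "scene" or "top"; returns the picture (480x640x3 uint8, red, green, blue); there is no depth.
- r.calibration(name): a dict with "fx", "fy", "cx", "cy" (pixels), "k1" (the pictures are not rectified: a ray, as slopes to the right and down, at radius r is drawn at 1 + k1 r^2 times it, then the intrinsics apply), "rvec" (rotation vector, rad) and "tvec" (3), from world to camera coordinates, as OpenCV has them. Camera axes: x right, y down, z forward; pixel columns grow to the right and rows downward; lengths in m; the calibration is good to about 2 mm. A picture is of the moment at which its call begins. calibration takes no time and is no camera call.
- r.hand_in(): hands the job in; it is judged then, once.
The state is a dict: "clock": time; "joints": joint angles; "qvel": joint speeds; "tau": joint torques, N m; "tcp_pos": TCP position; "orientation": TCP orientation; "contact_force": force on the tool from outside, world axes, zero at the start; "moment": the same for the moment, N m; "grip_width": finger opening in m; "gripper_force": force on a finger pad.
Only numpy, scipy, OpenCV 4.12 (cv2) and the standard library are available. Lean on these libraries where they do the work, as an engineer would, in place of code of your own. Each camera call takes 0.05 s, during which the arm holds its last target. There are 200 camera calls.

## Working session

There is one attempt and no reset: what is moved stays moved. The work goes in short steps, Python scripts to look and compute and a tool call to move; the robot and the scene stay as the last step left them, time stands still between calls to the robot, and variables do not carry over. Pictures are saved under pics/ and viewed, at most 10 in all, crops included, and the job is handed in when it is done.

Besides the shell and the picture viewer there is one more tool, called after "Emit:" as name(argument=value, ...), one argument or row to a line, values as JSON. carry_out: Moves the arm, as the interface text tells. Its arguments: {"type":"object","properties":{"moves":{"type":"array","items":{"type":"array","items":{"type":"number"}}},"force":{"type":"number"}},"required":["moves"]}

```bash
mkdir -p pics; python3 - <<'E'
from bench import r
import cv2
for n in("scene","top"):
    cv2.imwrite(f"pics/{n}0.png",r.grab_frame(n)[:,:,::-1]); print(n,r.calibration(n))
print(r.get_obs())
E
```

```text
scene {'fx': 447.33473954723956, 'fy': 447.33473954723956, 'cx': 316.7538784308832, 'cy': 240.79608128375028, 'k1': -0.11330347754860615, 'rvec': array([ 2.19269516,  1.11262614, -0.43603035]), 'tvec': array([-0.33402646, -0.23227993,  1.74796173])}
top {'fx': 452.2959280019831, 'fy': 452.2959280019831, 'cx': 313.7014124481719, 'cy': 240.7434042980565, 'k1': -0.000618454840784139, 'rvec': array([ 2.13920923, -2.12283447,  0.18847189]), 'tvec': array([-0.03026916,  0.61374365,  1.17732573])}
{'clock': 0.1, 'joints': array([-1.22109821,  0.47769443,  0.02234789,  1.55629027, -0.01147615,
        1.10930339, -0.08310624]), 'qvel': array([ 0.00148138, -0.0013575 ,  0.00082236, -0.00156863,  0.00148433,
        0.00233469, -0.00087441]), 'tau': array([ 3.47593923e-03, -5.97760928e+01,  1.61302663e+00, -2.81954312e+01,
        1.27623189e-02,  5.05189309e-03,  8.63360924e-06]), 'tcp_pos': array([0.29822586, 0.60528969, 0.40386457]), 'orientation': array([-7.12762678e-01, -3.05944011e+00,  2.43669378e-03]), 'contact_force': array([-0.52509786,  0.30558847,  0.06185248]), 'moment': array([-0.00369864,  0.00527426,  0.04408518]), 'gripper_force': 0.0, 'grip_width': 0.08545393286239832}
```

View pics/scene0.png

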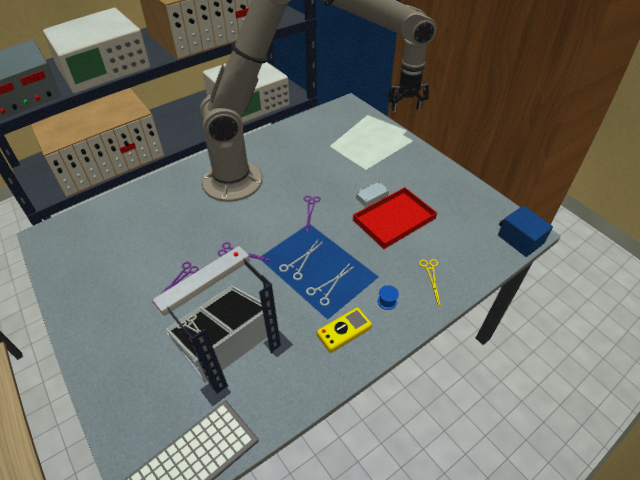

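View pics/top0.png

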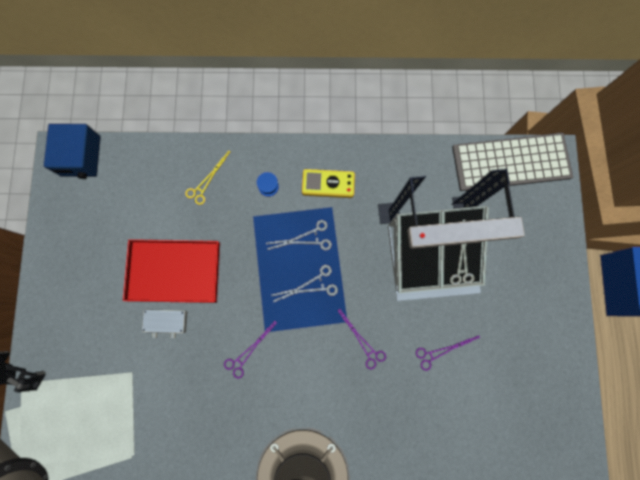

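The top picture shows the two steel forceps on the mat at about (298,237) and (305,285). Their rings are to the right, and the jaws point left at about (268,243) and (274,298). Things that could be taken for them: purple at (250,350), (362,340) and (448,352), yellow at (208,178), and the checked one at (462,265) in the right lane. I choose the two steel ones on the mat and will check them in a close crop.

```bash
python3 - <<'E'
import cv2,numpy as np
t=cv2.imread("pics/top0.png")
a=cv2.resize(t[210:310,255:345],None,fx=5.6,fy=6,interpolation=cv2.INTER_CUBIC)
a=cv2.resize(t[212:312,258:348],(540,600),interpolation=cv2.INTER_CUBIC)
cv2.imwrite("pics/c1.png",a)
b=cv2.resize(t[165:305,375:535],(800,700),interpolation=cv2.INTER_CUBIC)[100:]
cv2.imwrite("pics/c2.png",b)
E
```

```text
(no output)
```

View pics/c1.png

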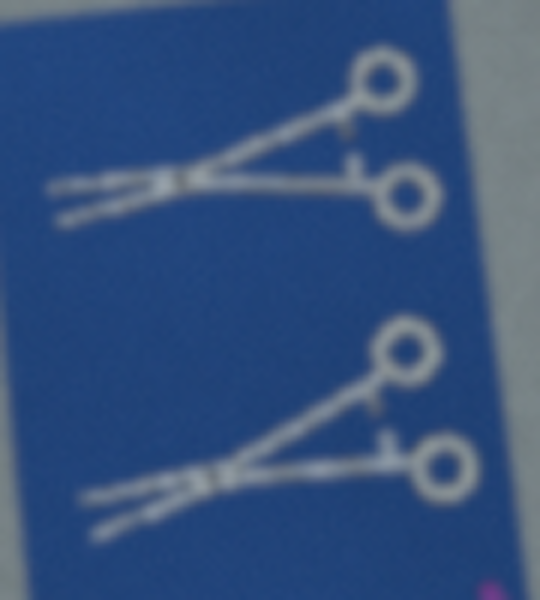

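View pics/c2.png

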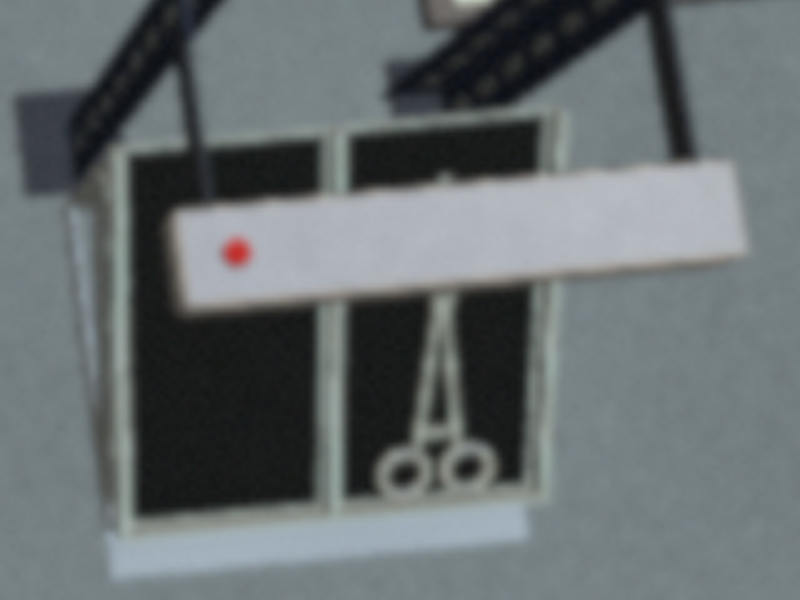

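The upper forceps' crop pixels are rings (383,81) and (407,196), pivot (183,181). The lower one's are rings (407,350) and (445,468), pivot (215,477). The stand's corners are at (115,150), (565,112), (548,497) and (120,533), and the left lane is free. Both forceps are steel on the blue mat, so the choice is right.

```bash
cat > h.py <<'E'
import numpy as np,cv2
from scipy.spatial.transform import Rotation as R
from bench import r
C={n:r.calibration(n) for n in("scene","top")}
def proj(n,P):
    c=C[n];P=np.atleast_2d(P);Q=P@cv2.Rodrigues(c["rvec"])[0].T+c["tvec"]
    s=Q[:,:2]/Q[:,2:];s=s*(1+c["k1"]*(s**2).sum(1,keepdims=True))
    return s*[c["fx"],c["fy"]]+[c["cx"],c["cy"]]
def onplane(n,uv,z):
    c=C[n];s=(np.array(uv,float)-[c["cx"],c["cy"]])/[c["fx"],c["fy"]];u=s.copy()
    for _ in range(20):u=s/(1+c["k1"]*(u@u))
    M=cv2.Rodrigues(c["rvec"])[0];o=-M.T@c["tvec"];d=M.T@np.r_[u,1]
    return o+d*(z-o[2])/d[2]
E
python3 - <<'E'
from h import *
p=lambda u,v:(258+u/6,212+v/6)
for nm,pts in dict(up=[(183,181),(383,81),(407,196),(48,187),(58,222)],lo=[(215,477),(407,350),(445,468),(80,498),(95,537)]).items():
    Q=[onplane("top",p(*q),.0045)[:2] for q in pts];piv=Q[0];m=(Q[1]+Q[2])/2;a=piv-m
    th=np.arctan2(a[1],a[0]);w=np.linalg.norm(Q[1]-Q[2])
    print(nm,"pivot",piv.round(4),"axis deg",np.degrees(th).round(1),"len",np.linalg.norm(a).round(4),"ringsep",w.round(4),"grasp45",(piv-.045*a/np.linalg.norm(a)).round(4))
for nm,uv in dict(tray=[(127,241),(218,243),(216,302),(125,300)]).items():
    for q in uv: print(nm,onplane("top",q,.032).round(3))
for q in [(143,311),(184,311),(184,333),(143,333)]: print("box",onplane("top",q,.031).round(3))
s=cv2.imread("pics/scene0.png")[230:380,145:295]
cv2.imwrite("pics/c3.png",cv2.resize(s,(600,600),interpolation=cv2.INTER_CUBIC))
E
```

```text
up pivot [0.618  0.0457] axis deg 102.0 len 0.1022 ringsep 0.0565 grasp45 [0.6274 0.0017]
lo pivot [0.4791 0.0285] axis deg 108.3 len 0.1028 ringsep 0.0575 grasp45 [ 0.4932 -0.0142]
tray [0.613 0.491 0.032]
tray [0.609 0.239 0.032]
tray [0.447 0.237 0.032]
tray [0.451 0.484 0.032]
box [0.422 0.433 0.031]
box [0.423 0.323 0.031]
box [0.365 0.319 0.031]
box [0.364 0.429 0.031]
```

View pics/c3.png

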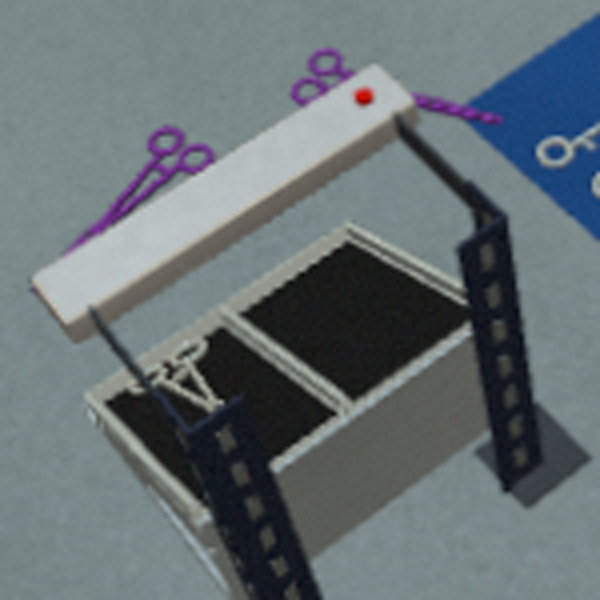

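The scene crop shows the free lane on the right. The rib and lip top corners are at (348,225) low-left, (90,400) low-right, (345,412) centre rib upper end and (232,312) centre rib low end. The light bar hangs in front.

```bash
cat >> h.py <<'E'
def bedframe(p):
    x,y,yaw,hh=p; Rb=(R.from_euler("z",yaw)*R.from_euler("y",-np.pi/6)).as_matrix()
    return Rb,np.array([x,y,hh])
E
python3 - <<'E'
from h import *
from scipy.optimize import least_squares
t=lambda u,v:(375+u/5,185+v/5); s=lambda u,v:(145+u/4,230+v/4)
obs=[("top",t(116,150),(.1075,.117,.011)),("top",t(567,112),(.1075,-.117,.011)),("top",t(338,132),(.1075,0,.011)),
("top",t(550,497),"lr"),("top",t(120,535),"ll"),("scene",s(348,225),"ll"),("scene",s(88,398),"lr"),("scene",s(345,412),(.1075,0,.011))]
def P(p,k):
    Rb,o=bedframe(p[:4])
    if isinstance(k,str):k=(-.1075-p[4],.117*(1 if k=="ll" else -1),.012)
    return Rb@np.array(k)+o
def res(p):
    e=[proj(n,P(p,k))[0]-uv for n,uv,k in obs]
    Rz=R.from_euler("z",p[2]).as_matrix()
    return np.r_[np.ravel(e),(p[4]-.004)*300]
f=least_squares(res,[.6,-.35,0,.1,.004],loss="soft_l1");print(f.x.round(4),np.degrees(f.x[2]),f.fun.round(1))
# checks
Rb,o=bedframe(f.x)
a=onplane("top",t(182,312),.27);b=onplane("top",t(748,258),.27);print("lamp",a,b,(a+b)/2,"scene ends",onplane("scene",s(35,290),.27))
Rz=R.from_euler("z",f.x[2]).as_matrix()
print("lamp edge in stand frame",Rz.T@((a+b)/2-np.r_[o[:2],0]),Rz.T@(b-a))
Q=lambda k:proj("top",Rb@np.array(k)+o)[0]
for nm,k in dict(ringL=(-.091,-.057+.017,.003),ringR=(-.091,-.074,.003),cenrib_low=(-.1075,0,.011),floorUL=(.1075,.111,0)).items():print(nm,((Q(k)-[375,185])*5).round(0))
E
```

```text
[ 0.5899 -0.3619  0.0944  0.0835  0.003 ] 5.409593047362012 [-1.  -0.2 -0.  -0.3  0.3 -0.4 -1.2  0.1 -0.8  0.1 -0.2  0.6 -2.1  1.
 -1.8 -1.6 -0.3]Traceback (most recent call last):
  File "<stdin>", line 16, in <module>
  File "h.py", line 15, in bedframe
    x,y,yaw,hh=p; Rb=(R.from_euler("z",yaw)*R.from_euler("y",-np.pi/6)).as_matrix()
    ^^^^^^^^^^
ValueError: too many values to unpack (expected 4)
```

```bash
cat >> h.py <<'E'
BED=(.5899,-.3619,.0944,.0835); Rb,ob=bedframe(BED); Rz=R.from_euler("z",BED[2]).as_matrix()
E
python3 - <<'E'
from h import *
t=lambda u,v:(375+u/5,185+v/5); s=lambda u,v:(145+u/4,230+v/4);o=ob
a=onplane("top",t(182,312),.27);b=onplane("top",t(748,258),.27)
print("lamp edge in stand frame",Rz.T@((a+b)/2-np.r_[o[:2],0]),Rz.T@(b-a))
print("scene bar lower back-left? ",[Rz.T@(onplane("scene",s(*q),z)-np.r_[o[:2],0]) for q,z in [((80,342),.27),((35,275),.296),((375,65),.296),((412,100),.296)]])
Q=lambda k:proj("top",Rb@np.array(k)+o)[0]
for nm,k in dict(ringL=(-.091,-.057+.017,.003),ringR=(-.091,-.074,.003),cenrib_low=(-.1075,0,.011)).items():print(nm,((Q(k)-[375,185])*5).round(0))
E
```

```text
lamp edge in stand frame [-0.014942   -0.00754896  0.27      ] [ 0.00240371 -0.25616045  0.        ]
scene bar lower back-left?  [array([ 0.02615439, -0.11690777,  0.27      ]), array([-0.01295889, -0.11744909,  0.296     ]), array([-0.01362522,  0.12530187,  0.296     ]), array([0.02573751, 0.12597861, 0.296     ])]
ringL [399. 470.]
ringR [461. 465.]
cenrib_low [330. 511.]
```

Emit:
carry_out(
  moves=[
    [0,0,-0.05,0,0.085],
    [0,0,-0.1,0,0.085],
    [0,0,-0.15,0,0.085],
    [0,0,-0.2,0,0.085],
    [0,0,-0.25,0,0.085],
    [0,0,-0.3,0,0.085],
    [0,0,-0.35,0,0.085],
    [0,0,-0.4,0,0.085],
  ],
)

```text
clock: 0.9
tcp_pos: [0.2961, 0.6019, 0.7889]
orientation: [-0.706, -3.058, -0.018]
contact_force: [2.8, 0.9, -1.9]
grip_width: 0.0851
gripper_force: 0.0
```

```bash
python3 - <<'E'
from h import *
o=r.get_obs();print(o["joints"].round(3),o["tcp_pos"],R.from_rotvec(o["orientation"]).as_matrix().round(3))
E
```

```text
[-1.345  0.426  0.274  0.815 -0.124  1.903 -0.019] [0.29612392 0.60187001 0.78893324] [[-0.899  0.438 -0.   ]
 [ 0.438  0.899  0.012]
 [ 0.005  0.01  -1.   ]]
```

Emit:
carry_out(
  moves=[
    [0,0,-0.05,0,0.085],
    [0,0,-0.1,0,0.085],
    [0,0,-0.15,0,0.085],
    [0,0,-0.2,0,0.085],
    [0,0,-0.2,0,0.085],
    [0,0,-0.2,0,0.085],
    [0,0,-0.2,0,0.085],
    [0,0,-0.2,0,0.085],
  ],
)

```text
clock: 1.7
tcp_pos: [0.2327, 0.5032, 0.8678]
orientation: [0.707, 3.041, 0.144]
contact_force: [-0.4, 0.9, 0.3]
grip_width: 0.0853
gripper_force: 0.0
```

Emit:
carry_out(
  moves=[
    [0,0,0.05,0,0.085],
    [0,0,0.1,0,0.085],
    [0,0,0.15,0,0.085],
    [0,0,0.2,0,0.085],
    [0,0,0.25,0,0.085],
    [0,0,0.3,0,0.085],
    [0,0,0.3,0,0.085],
    [0,0,0.3,0,0.085],
  ],
)

```text
clock: 2.5
tcp_pos: [0.245, 0.5296, 0.5698]
orientation: [0.711, 3.04, 0.143]
contact_force: [-0.9, -0.4, 2.1]
grip_width: 0.0848
gripper_force: 0.0
```

```bash
python3 - <<'E'
from h import *
o=r.get_obs();print(o["joints"].round(3),o["tcp_pos"],R.from_rotvec(o["orientation"]).as_matrix().round(3))
E
```

```text
[-1.787e+00  2.070e-01  6.590e-01  1.618e+00 -1.340e-01  1.268e+00
  1.000e-03] [0.24498562 0.52957334 0.56979069] [[-0.896  0.442  0.037]
 [ 0.443  0.892  0.086]
 [ 0.005  0.093 -0.996]]
```

The tilt stays after a push past reach: joint 6 stops, and the reached pose becomes the new commanded pose. So I can tilt the tool this way. I'll fit a kinematic model to plan it.

```bash
cat > kin.py <<'E'
from h import *
from scipy.optimize import least_squares
LO=np.array([-2.96,-.34,-1.41,.24,-1.37,.17,-2.96]);HI=np.array([2.96,2.1,1.46,2.44,4.51,1.92,2.96])
def fk(q,p):
    h,l1,l2,l3,off,fl,a1,a2,ey=p
    T=R.from_euler("z",off);x=np.array([0,0,h]);ax="zyzyzyz";L=[(0,0,0),(0,0,0),(a1,ey,l1),(a2,0,0),(0,0,l2),(0,0,0),(0,0,l3)]
    for i in range(7):
        T=T*R.from_euler(ax[i],q[i]);x=x+T.apply(L[i])
    return x,T*R.from_euler("z",fl)
E
python3 - <<'E'
from kin import *
o=r.get_obs()
D=[([-1.22109821,0.47769443,0.02234789,1.55629027,-0.01147615,1.10930339,-0.08310624],[0.29822586,0.60528969,0.40386457],[-7.12762678e-01,-3.05944011e+00,2.43669378e-03]),
([-1.345,.426,.274,.815,-.124,1.903,-.019],[0.29612392,0.60187001,0.78893324],[-.706,-3.058,-.018]),
(o["joints"],o["tcp_pos"],o["orientation"])]
def res(p):
    e=[]
    for q,x,w in D:
        X,T=fk(q,p);e+=list((X-x)*1);e+=list((T.inv()*R.from_rotvec(w)).as_rotvec()*.3)
    return np.r_[e,np.array(p[6:])*1e-3]
best=None
for off in np.arange(0,6.3,.8):
  for fl in np.arange(0,6.3,.8):
    f=least_squares(res,[.34,.4,.4,.15,off,fl,0,0,0])
    if best is None or f.cost<best.cost:best=f
print(best.cost,best.x.round(4).tolist(),(best.fun*1e3).round(1))
E
```

```text
9.746571171019374e-05 [0.476, 0.5297, 0.4662, 0.3217, 2.0646, 1.4082, 0.0024, 0.0226, 0.1705] [-2.1 -0.5 -7.   0.  -0.2  0.3 -2.2  1.4  0.9 -0.6  3.6 -2.1  3.6 -3.
  6.2 -0.6  7.2  1.7  0.   0.   0.2]
```

```bash
python3 - <<'E'
from kin import *
import itertools
o=r.get_obs()
D=[([-1.22109821,0.47769443,0.02234789,1.55629027,-0.01147615,1.10930339,-0.08310624],[-7.12762678e-01,-3.05944011e+00,2.43669378e-03]),
([-1.345,.426,.274,.815,-.124,1.903,-.019],[-.706,-3.058,-.018]),(o["joints"],o["orientation"])]
out=[]
for sg in itertools.product([1,-1],repeat=6):
    s=np.r_[1,sg]
    def res(p):
        e=[]
        for q,w in D:
            T=R.from_euler("z",p[0])*R.from_euler("ZYZYZYZ",0*s) if 0 else R.from_euler("z",p[0])
            for a,v in zip("zyzyzyz",q*s): T=T*R.from_euler(a,v)
            e+=list((T*R.from_euler("z",p[1])).inv().as_matrix().ravel()-R.from_rotvec(w).inv().as_matrix().ravel())
        return np.array(e)
    f=min((least_squares(res,[a,b]) for a in (0,1.6,3.1,4.7) for b in (0,1.6,3.1,4.7)),key=lambda f:f.cost)
    out.append((f.cost,s,f.x.round(3)))
for c in sorted(out,key=lambda c:c[0])[:4]:print(c)
E
```

```text
Still running in the background as job /tmp/bash_jobs.1000/d452b1295763 (pid 688). You'll get a notice when it ends.
```

```bash
kill -- -$(cat /tmp/bash_jobs.1000/d452b1295763/pid); cat /tmp/bash_jobs.1000/d452b1295763/stdout
```

```text
(np.float64(0.00016227561449788026), array([ 1, -1,  1, -1,  1, -1,  1]), array([-0.805,  4.821]))
(np.float64(0.00016227561449788213), array([1, 1, 1, 1, 1, 1, 1]), array([2.336, 1.68 ]))
(np.float64(0.015567317853457937), array([ 1, -1,  1, -1,  1, -1, -1]), array([-0.771, -1.495]))
(np.float64(0.01556731785345798), array([ 1,  1,  1,  1,  1,  1, -1]), array([2.371, 7.93 ]))bash: kill: (-688) - No such process
```

Emit:
carry_out(
  moves=[
    [0,-0.04,0.03,0,0.085],
    [0,-0.08,0.06,0,0.085],
    [0,-0.12,0.09,0,0.085],
    [0,-0.16,0.12,0,0.085],
    [0,-0.2,0.15,0,0.085],
    [0,-0.2,0.15,0,0.085],
    [0,-0.2,0.15,0,0.085],
    [0,-0.2,0.15,0,0.085],
  ],
)

```text
clock: 3.3
tcp_pos: [0.1633, 0.3663, 0.404]
orientation: [0.712, 3.04, 0.156]
contact_force: [0.1, 1.0, 0.2]
grip_width: 0.0851
gripper_force: 0.0
```

```bash
cat > st.py <<'E'
from h import *
o=r.get_obs();print(o["clock"],o["joints"].round(3),o["tcp_pos"].round(4));print(R.from_rotvec(o["orientation"]).as_matrix().round(3))
E
timeout 30 python3 st.py
```

```text
3.3 [-1.907 -0.054  0.588  2.225  0.057  0.862 -0.243] [0.1633 0.3663 0.404 ]
[[-0.896  0.442  0.038]
 [ 0.444  0.891  0.093]
 [ 0.007  0.1   -0.995]]
```

Emit:
carry_out(
  moves=[
    [0,-0.05,0,0,0.085],
    [0,-0.1,0,0,0.085],
    [0,-0.13,0,0,0.085],
    [0,-0.13,0,0,0.085],
    [0,-0.13,0,0,0.085],
    [0,-0.13,0,0,0.085],
    [0,-0.13,0,0,0.085],
    [0,-0.13,0,0,0.085],
  ],
)

```text
clock: 4.1
tcp_pos: [0.1073, 0.2537, 0.398]
orientation: [0.712, 3.041, 0.139]
contact_force: [0.3, -0.1, 0.1]
grip_width: 0.0851
gripper_force: 0.0
```

```bash
timeout 30 python3 st.py
```

```text
4.1 [-1.866 -0.336  0.357  2.434  0.181  0.947 -0.512] [0.1073 0.2537 0.398 ]
[[-0.896  0.442  0.035]
 [ 0.444  0.892  0.083]
 [ 0.006  0.09  -0.996]]
```

Emit:
carry_out(
  moves=[
    [0,-0.03,0,0,0.085],
    [0,-0.06,0,0,0.085],
    [0,-0.06,0,0,0.085],
    [0,-0.06,0,0,0.085],
    [0,-0.06,0,0,0.085],
    [0,-0.06,0,0,0.085],
    [0,-0.06,0,0,0.085],
    [0,-0.06,0,0,0.085],
  ],
)

```text
clock: 4.9
tcp_pos: [0.0897, 0.2202, 0.3981]
orientation: [0.718, 3.042, 0.11]
contact_force: [0.9, 0.1, -0.0]
grip_width: 0.0852
gripper_force: 0.0
```

```bash
timeout 60 python3 - <<'E'
exec(open('st.py').read())
from kin import *
D=[([-1.22109821,0.47769443,0.02234789,1.55629027,-0.01147615,1.10930339,-0.08310624],[0.29822586,0.60528969,0.40386457]),
([-1.345,.426,.274,.815,-.124,1.903,-.019],[0.29612392,0.60187001,0.78893324]),
([-1.787,.207,.659,1.618,-.134,1.268,.001],[0.24498562,0.52957334,0.56979069]),
([-1.907,-.054,.588,2.225,.057,.862,-.243],[.1633,.3663,.404]),([-1.866,-.336,.357,2.434,.181,.947,-.512],[.1073,.2537,.398])]
g=lambda p:np.r_[p[:4],2.336,1.68,p[4:],0]
f=least_squares(lambda p:np.ravel([fk(q,g(p))[0]-x for q,x in D]),[.34,.4,.4,.2,0,0],max_nfev=30)
print(f.x.round(4),(f.fun*1e3).round(1))
E
```

```text
4.9 [-0.723 -0.337 -0.545  2.435 -0.205  0.936 -0.025] [0.0897 0.2202 0.3981]
[[-0.894  0.446  0.03 ]
 [ 0.447  0.892  0.065]
 [ 0.003  0.071 -0.997]]
[ 8.812e-01  6.105e-01  4.621e-01  8.208e-01 -2.870e-02 -5.000e-04] [-13.1  -1.8   5.8  -1.6  -4.4  -5.9  35.2   4.7   0.3  31.9 -10.5   4.9
  16.5 -31.2  -5.2]
```

```bash
cat > go.py <<'E'
import sys
from h import *
# go.py x y ztip az_deg : shift in tool axes and roll to bring fingertips there, closing line at azimuth
x,y,z,az=map(float,sys.argv[1:5]);o=r.get_obs();M=R.from_rotvec(o["orientation"]).as_matrix()
d=M.T@(np.array([x,y,z])-.173*M[:,2]-o["tcp_pos"]);a=np.degrees(np.arctan2(M[1,1],M[0,1]))
roll=(a-az+90)%180-90
print("shift",d.round(4),"roll",np.radians(roll).round(3),"z",M[:,2].round(3),"t",o["clock"].round(2),"w",round(o["grip_width"],4),"j",o["joints"].round(2),"tip",(o["tcp_pos"]+.173*M[:,2]).round(4),"az",a.round(1))
E
python3 go.py .4932 -.0142 .10 18.3
```

```text
Traceback (most recent call last):
  File "go.py", line 7, in <module>
    print("shift",d.round(4),"roll",np.radians(roll).round(3),"z",M[:,2].round(3),"t",o["clock"].round(2),"w",round(o["grip_width"],4),"j",o["joints"].round(2),"tip",(o["tcp_pos"]+.173*M[:,2]).round(4),"az",a.round(1))
                                                                                      ^^^^^^^^^^^^^^^^
AttributeError: 'float' object has no attribute 'round'
```

```bash
sed -i 's/o\["clock"\].round(2)/o["clock"]/' go.py; python3 go.py .4932 -.0142 .10 18.3
```

```text
shift [-0.4665 -0.0503  0.1211] roll 0.788 z [ 0.03   0.065 -0.997] t 4.9 w 0.0852 j [-0.72 -0.34 -0.54  2.43 -0.2   0.94 -0.03] tip [0.0948 0.2314 0.2255] az 63.4
```

Emit:
carry_out(
  moves=[
    [0,0.045,0,0,0.085],
    [-0.02,0.09,0,0.1,0.085],
    [-0.06,0.11,0,0.2,0.085],
    [-0.11,0.11,0,0.3,0.085],
    [-0.16,0.1,0,0.4,0.085],
    [-0.21,0.09,0,0.5,0.085],
    [-0.255,0.07,0,0.6,0.085],
    [-0.3,0.05,0,0.7,0.085],
  ],
  force=20,
)

```text
clock: 5.7
tcp_pos: [0.3811, 0.1316, 0.4008]
orientation: [-1.718, -2.615, -0.111]
contact_force: [1.1, 1.3, 0.6]
grip_width: 0.085
gripper_force: 0.0
```

```bash
python3 go.py .4932 -.0142 .06 18.3
```

```text
shift [-0.1945  0.0271  0.1608] roll 0.088 z [ 0.03   0.065 -0.997] t 5.7 w 0.085 j [-0.3   0.02 -0.17  2.17 -0.05  0.9  -0.03] tip [0.3862 0.1429 0.2282] az 23.3
```

Emit:
carry_out(
  moves=[
    [-0.045,0.006,0.02,0,0.05],
    [-0.09,0.012,0.04,0.03,0.05],
    [-0.135,0.02,0.06,0.06,0.05],
    [-0.175,0.027,0.08,0.088,0.05],
    [-0.1945,0.0271,0.11,0.088,0.05],
    [-0.1945,0.0271,0.15,0.088,0.05],
    [-0.1945,0.0271,0.161,0.088,0.05],
    [-0.1945,0.0271,0.161,0.088,0.05],
  ],
)

```text
clock: 6.5
tcp_pos: [0.4865, -0.0229, 0.2307]
orientation: [-1.821, -2.536, -0.104]
contact_force: [-0.4, -1.1, 0.7]
grip_width: 0.0498
gripper_force: 0.0
```

```bash
python3 go.py .4932 -.0142 .002 18.3;python3 - <<'E'
from h import *
f=r.grab_frame("top")[200:320,245:365,::-1];cv2.imwrite("pics/c4.png",cv2.resize(f,(600,600),interpolation=cv2.INTER_CUBIC))
E
```

```text
shift [-0.0061 -0.0009  0.0559] roll 0.005 z [ 0.024  0.065 -0.998] t 6.5 w 0.0498 j [-0.05  0.42 -0.01  2.14 -0.11  0.55  0.36] tip [ 0.4907 -0.0117  0.0581] az 18.6
```

View pics/c4.png

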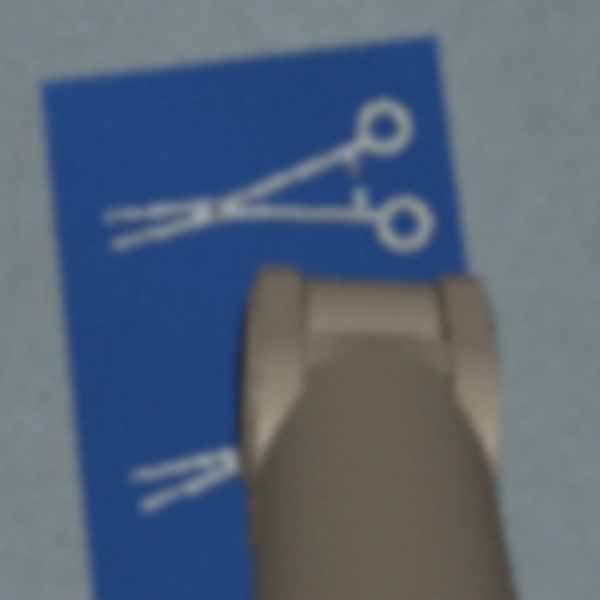

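The arm hides the lower forceps' shanks, and its jaws still show at (140,490). I'll go down and squeeze at the measured spot.

Emit:
carry_out(
  moves=[
    [-0.006,-0.001,0.03,0,0.05],
    [-0.006,-0.001,0.054,0,0.05],
    [-0.006,-0.001,0.055,0,0.05],
    [-0.006,-0.001,0.055,0,0.0],
    [-0.006,-0.001,0.055,0,0.0],
    [-0.006,-0.001,0.055,0,0.0],
    [-0.006,-0.001,0.055,0,0.0],
    [-0.006,-0.001,0.055,0,0.0],
  ],
  force=20,
)

```text
clock: 7.35
tcp_pos: [0.4898, -0.0266, 0.1785]
orientation: [-1.827, -2.536, -0.111]
contact_force: [-3.9, -0.7, 12.4]
grip_width: 0.0022
gripper_force: 19.9
```

```bash
python3 go.py .4932 -.0142 .002 18.3
```

```text
shift [ 0.0013 -0.0015  0.004 ] roll 0.002 z [ 0.03   0.066 -0.997] t 7.35 w 0.0022 j [-0.03  0.53 -0.03  2.15 -0.12  0.43  0.38] tip [ 0.4949 -0.0152  0.006 ] az 18.4
```

Emit:
carry_out(
  moves=[
    [0,0,-0.005,0,0.005],
    [0,0,-0.02,0,0.02],
    [0,0,-0.04,0,0.045],
    [0,0,-0.04,0,0.045],
    [0,0,-0.04,0,0.045],
    [0,0,-0.04,0,0.045],
    [0,0,-0.04,0,0.045],
    [0,0,-0.04,0,0.045],
  ],
)

```text
clock: 8.15
tcp_pos: [0.4882, -0.029, 0.2162]
orientation: [-1.824, -2.535, -0.108]
contact_force: [0.2, -0.4, 0.0]
grip_width: 0.0449
gripper_force: 0.0
```

```bash
python3 go.py .4932 -.0142 .001 18.3;python3 - <<'E'
from h import *
f=r.grab_frame("scene")[:,:,::-1];cv2.imwrite("pics/s5.png",f);cv2.imwrite("pics/c5.png",cv2.resize(f[215:335,250:400],(750,600),interpolation=cv2.INTER_CUBIC))
E
```

```text
shift [ 0.0008 -0.0007  0.0427] roll 0.003 z [ 0.027  0.066 -0.997] t 8.15 w 0.0449 j [-0.03  0.45 -0.02  2.14 -0.11  0.52  0.37] tip [ 0.4929 -0.0176  0.0436] az 18.5
```

View pics/c5.png

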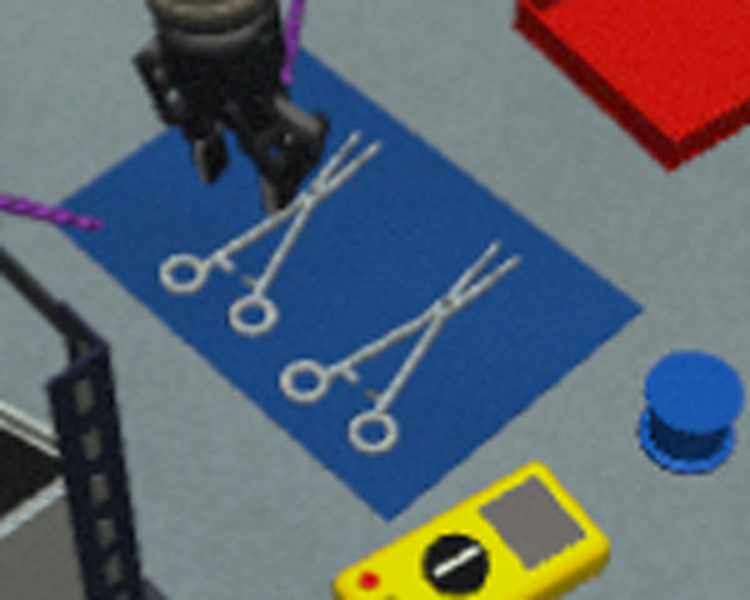

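The scene crop shows both forceps still open on the mat. The nearer one has rings at (183,273) and (253,315) and its pivot at (315,190). The farther one has rings at (304,381) and (373,432) and its pivot at (449,303).

```bash
python3 - <<'E'
from h import *
p=lambda u,v:(250+u/5,215+v/5)
for pts in [[(315,190),(183,273),(253,315)],[(449,303),(304,381),(373,432)]]:
    Q=[onplane("scene",p(*q),.0045)[:2] for q in pts];m=(Q[1]+Q[2])/2;a=Q[0]-m;n=np.linalg.norm(a)
    print(Q[0].round(4),np.degrees(np.arctan2(a[1],a[0])).round(1),n.round(4),np.linalg.norm(Q[1]-Q[2]).round(4),(m+.059*a/n).round(4))
E
python3 go.py .4932 -.0142 .001 18.3
```

```text
[0.4908 0.0407] 108.5 0.1069 0.0575 [ 0.506  -0.0047]
[0.6187 0.0544] 102.3 0.1067 0.0573 [0.6288 0.0079]
shift [ 0.0009 -0.0007  0.0428] roll 0.003 z [ 0.028  0.066 -0.997] t 8.2 w 0.045 j [-0.03  0.45 -0.02  2.14 -0.11  0.52  0.37] tip [ 0.493  -0.0176  0.0437] az 18.5
```

```bash
python3 go.py .505 -.011 .0 18.5
```

```text
shift [0.0001 0.0114 0.0443] roll -0.001 z [ 0.028  0.066 -0.997] t 8.2 w 0.045 j [-0.03  0.45 -0.02  2.14 -0.11  0.52  0.37] tip [ 0.493  -0.0176  0.0437] az 18.5
```

Emit:
carry_out(
  moves=[
    [0,0.0115,0.0,0,0.048],
    [0,0.0115,0.02,0,0.048],
    [0,0.0115,0.044,0,0.048],
    [0,0.0115,0.044,0,0.048],
    [0,0.0115,0.044,0,0.0],
    [0,0.0115,0.044,0,0.0],
    [0,0.0115,0.044,0,0.0],
    [0,0.0115,0.044,0,0.0],
  ],
  force=20,
)

```text
clock: 9.0
tcp_pos: [0.5004, -0.0227, 0.1741]
orientation: [-1.825, -2.535, -0.108]
contact_force: [-5.1, -1.4, 11.2]
grip_width: 0.0167
gripper_force: 21.0
```

```bash
python3 go.py .505 -.011 .001 18.3
```

```text
shift [0.0004 0.     0.0005] roll 0.003 z [ 0.027  0.065 -0.997] t 9.0 w 0.0167 j [-0.04  0.55 -0.02  2.13 -0.12  0.44  0.37] tip [ 0.5051 -0.0114  0.0015] az 18.4
```

Emit:
carry_out(
  moves=[
    [0,0,0,0,0.0],
    [0,0,0,0,0.03],
    [0,0,0,0,0.04],
    [0,0,0,0,0.045],
    [0,0,-0.03,0,0.045],
    [0,0,-0.06,0,0.048],
    [0,0,-0.06,0,0.048],
    [0,0,-0.06,0,0.048],
  ],
)

```text
clock: 9.8
tcp_pos: [0.499, -0.0264, 0.2336]
orientation: [-1.825, -2.537, -0.111]
contact_force: [-1.1, -0.1, -0.6]
grip_width: 0.0478
gripper_force: 0.0
```

```bash
python3 go.py .628 .002 .06 12.1;python3 go.py .628 .002 .0 12.1;python3 - <<'E'
from h import *
f=r.grab_frame("scene")[:,:,::-1];cv2.imwrite("pics/s6.png",f);cv2.imwrite("pics/c6.png",cv2.resize(f[225:325,250:375],(750,600),interpolation=cv2.INTER_CUBIC))
E
```

```text
shift [-0.0234  0.1227  0.0059] roll 0.111 z [ 0.03   0.066 -0.997] t 9.8 w 0.0478 j [-0.04  0.43 -0.01  2.11 -0.11  0.56  0.36] tip [ 0.5042 -0.015   0.0611] az 18.5
shift [-0.0266  0.1197  0.0657] roll 0.111 z [ 0.03   0.066 -0.997] t 9.8 w 0.0478 j [-0.04  0.43 -0.01  2.11 -0.11  0.56  0.36] tip [ 0.5042 -0.015   0.0611] az 18.5
```

View pics/c6.png

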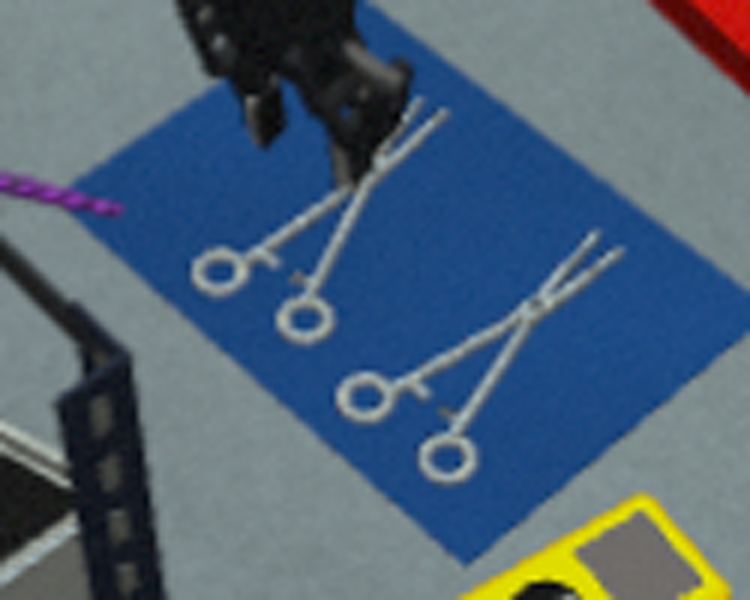

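The nearer forceps has sprung open again, with rings at (220,271) and (305,319), so it is the worn one. I'll squeeze the farther one to confirm.

Emit:
carry_out(
  moves=[
    [-0.008,0.04,0,0.03,0.048],
    [-0.016,0.08,0,0.06,0.048],
    [-0.024,0.12,0,0.11,0.048],
    [-0.025,0.121,0.03,0.111,0.048],
    [-0.0266,0.12,0.05,0.111,0.048],
    [-0.0266,0.12,0.065,0.111,0.048],
    [-0.0266,0.12,0.065,0.111,0.048],
    [-0.0266,0.12,0.065,0.111,0.048],
  ],
)

```text
clock: 10.65
tcp_pos: [0.622, -0.0095, 0.1718]
orientation: [-1.959, -2.426, -0.105]
contact_force: [-2.8, -0.4, 3.1]
grip_width: 0.0479
gripper_force: 1.6
```

Emit:
carry_out(
  moves=[
    [0,0,0,0,0.0],
    [0,0,0,0,0.0],
    [0,0,0,0,0.0],
    [0,0,0,0,0.0],
    [0,0,0,0,0.0],
    [0,0,0,0,0.0],
    [0,0,0,0,0.0],
    [0,0,0,0,0.0],
  ],
  force=24,
)

```text
clock: 11.45
tcp_pos: [0.6232, -0.0097, 0.1741]
orientation: [-1.961, -2.429, -0.109]
contact_force: [-4.0, -1.2, 15.8]
grip_width: 0.0168
gripper_force: 24.9
```

Emit:
carry_out(
  moves=[
    [0,0,0,0,0.02],
    [0,0,0,0,0.035],
    [0,0,0,0,0.045],
    [0,0,0,0,0.048],
    [0,0,-0.03,0,0.048],
    [0,-0.04,-0.07,0,0.05],
    [0,-0.08,-0.07,0,0.05],
    [0,-0.1,-0.07,0,0.05],
  ],
)

```text
clock: 12.25
tcp_pos: [0.5197, -0.0361, 0.2386]
orientation: [-1.961, -2.426, -0.105]
contact_force: [-0.7, 0.2, 0.0]
grip_width: 0.0501
gripper_force: 0.0
```

```bash
python3 go.py .505 -.011 .06 18.5; python3 - <<'E'
from h import *
f=r.grab_frame("scene")[:,:,::-1];cv2.imwrite("pics/s7.png",f);cv2.imwrite("pics/c7.png",cv2.resize(f[225:325,250:375],(750,600),interpolation=cv2.INTER_CUBIC))
E
```

```text
shift [ 0.0172 -0.0161  0.0064] roll -0.113 z [ 0.026  0.065 -0.998] t 12.25 w 0.0501 j [-0.05  0.45  0.03  2.06 -0.13  0.6   0.29] tip [ 0.5242 -0.0249  0.066 ] az 12.0
```

View pics/c7.png

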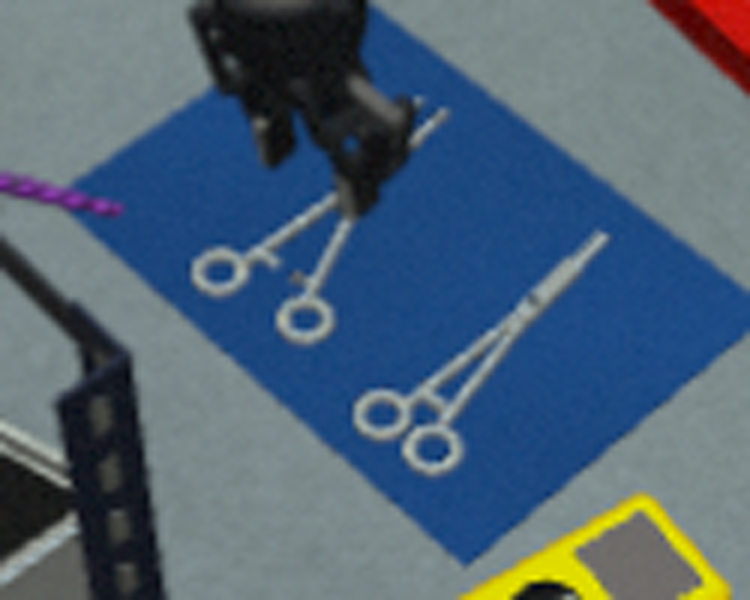

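The farther forceps stayed shut, with its rings close together at (382,413) and (432,448), so it is the good one. Next I'll carry the worn one to the tray.

Emit:
carry_out(
  moves=[
    [0.0172,-0.016,0,-0.1,0.048],
    [0.0172,-0.016,0,-0.113,0.048],
    [0.0172,-0.0165,0.03,-0.113,0.048],
    [0.02,-0.019,0.065,-0.113,0.048],
    [0.02,-0.019,0.065,-0.113,0.048],
    [0.02,-0.019,0.065,-0.113,0.0],
    [0.02,-0.019,0.065,-0.113,0.0],
    [0.02,-0.019,0.065,-0.113,0.0],
  ],
  force=25,
)

```text
clock: 13.1
tcp_pos: [0.5015, -0.0158, 0.1741]
orientation: [-1.822, -2.536, -0.106]
contact_force: [-4.3, -1.7, 11.7]
grip_width: 0.0151
gripper_force: 25.7
```

Emit:
carry_out(
  moves=[
    [0,0,0,0,0],
    [0,0,0,0,0],
    [0,0,-0.01,0,0],
    [0,0,-0.03,0,0],
    [0,0,-0.05,0,0],
    [0,0,-0.07,0,0],
    [0,0,-0.08,0,0],
    [0,0,-0.08,0,0],
  ],
)

```text
clock: 13.9
tcp_pos: [0.5005, -0.0205, 0.255]
orientation: [-1.824, -2.539, -0.112]
contact_force: [1.0, 0.4, -0.9]
grip_width: 0.0147
gripper_force: 24.1
```

```bash
python3 go.py .5346 .349 .08 18.5;python3 go.py .5346 .349 .006 18.5; python3 - <<'E'
from h import *
cv2.imwrite("pics/s8.png",r.grab_frame("scene")[:,:,::-1])
E
```

```text
shift [0.3294 0.1407 0.0269] roll 0.001 z [ 0.031  0.066 -0.997] t 13.9 w 0.0147 j [-0.06  0.4  -0.    2.1  -0.11  0.61  0.35] tip [ 0.506  -0.0091  0.0824] az 18.5
shift [0.3256 0.137  0.1007] roll 0.001 z [ 0.031  0.066 -0.997] t 13.9 w 0.0147 j [-0.06  0.4  -0.    2.1  -0.11  0.61  0.35] tip [ 0.506  -0.0091  0.0824] az 18.5
```

Emit:
carry_out(
  moves=[
    [0.03,0.013,0,0,0],
    [0.072,0.031,0.004,0,0],
    [0.115,0.049,0.008,0,0],
    [0.158,0.068,0.012,0,0],
    [0.2,0.086,0.016,0,0],
    [0.243,0.104,0.02,0,0],
    [0.286,0.122,0.024,0,0],
    [0.315,0.135,0.027,0,0],
  ],
)

```text
clock: 14.75
tcp_pos: [0.5264, 0.3263, 0.2484]
orientation: [-1.817, -2.54, -0.108]
contact_force: [0.9, -0.7, -1.0]
grip_width: 0.0145
gripper_force: 24.1
```

```bash
python3 go.py .5346 .349 .08 18.5;python3 go.py .5346 .349 .006 18.5
```

```text
shift [ 0.0097  0.0073 -0.0033] roll 0.005 z [ 0.026  0.066 -0.997] t 14.75 w 0.0145 j [-0.65  0.55 -0.    1.84 -0.06  0.69 -0.27] tip [0.5309 0.3378 0.0759] az 18.8
shift [0.0057 0.0038 0.0705] roll 0.005 z [ 0.026  0.066 -0.997] t 14.75 w 0.0145 j [-0.65  0.55 -0.    1.84 -0.06  0.69 -0.27] tip [0.5309 0.3378 0.0759] az 18.8
```

Emit:
carry_out(
  moves=[
    [0.006,0.004,0.015,0,0],
    [0.006,0.004,0.035,0,0],
    [0.006,0.004,0.05,0,0],
    [0.006,0.004,0.06,0,0],
    [0.006,0.004,0.066,0,0],
    [0.006,0.004,0.07,0,0],
    [0.006,0.004,0.071,0,0],
    [0.006,0.004,0.071,0,0],
  ],
)

```text
clock: 15.55
tcp_pos: [0.5317, 0.3338, 0.1801]
orientation: [-1.823, -2.538, -0.111]
contact_force: [0.3, 0.3, -0.6]
grip_width: 0.0146
gripper_force: 24.1
```

Emit:
carry_out(
  moves=[
    [0,0,0,0,0],
    [0,0,0,0,0],
    [0,0,0,0,0.02],
    [0,0,0,0,0.03],
    [0,0,0,0,0.04],
    [0,0,0,0,0.047],
    [0,0,-0.01,0,0.047],
    [0,0,-0.04,0,0.047],
  ],
)

```text
clock: 16.35
tcp_pos: [0.5293, 0.3307, 0.218]
orientation: [-1.821, -2.537, -0.102]
contact_force: [0.0, -0.1, -0.3]
grip_width: 0.0469
gripper_force: 0.0
```

Emit:
carry_out(
  moves=[
    [0,0,-0.04,0,0.047],
    [-0.02,-0.01,-0.05,0,0.047],
    [-0.06,-0.03,-0.05,0,0.047],
    [-0.1,-0.05,-0.05,0,0.047],
    [-0.145,-0.065,-0.05,0,0.047],
    [-0.19,-0.07,-0.05,0,0.047],
    [-0.23,-0.07,-0.05,0,0.047],
    [-0.27,-0.07,-0.05,0,0.047],
  ],
)

```text
clock: 17.15
tcp_pos: [0.5494, 0.0485, 0.2527]
orientation: [-1.823, -2.538, -0.111]
contact_force: [-0.2, -0.0, 0.5]
grip_width: 0.047
gripper_force: 0.0
```

```bash
python3 go.py .628 .002 .06 12.1; python3 - <<'E'
from h import *
f=r.grab_frame("top");cv2.imwrite("pics/t9.png",f[:,:,::-1])
s=r.grab_frame("scene");cv2.imwrite("pics/s9.png",s[:,:,::-1])
# forceps in tray: non-red pixels within tray
t=f[245:299,132:213].astype(int);m=(t[...,1]>90);v,u=np.nonzero(m);print("tray non-red",m.sum(),u.min()+132,u.max()+132,v.min()+245,v.max()+245)
Q=np.array([onplane("top",(a+132,b+245),.008)[:2] for a,b in zip(u,v)]);print(Q.min(0),Q.max(0),Q.mean(0))
# good forceps in scene crop: bright on mat
c=s[265:320,290:360].astype(int);m=(c.min(2)>110);print(m.sum())
E
```

```text
shift [-0.0793  0.0502  0.0185] roll 0.113 z [ 0.03   0.066 -0.997] t 17.15 w 0.047 j [-0.18  0.47 -0.    1.99 -0.1   0.65  0.22] tip [0.5546 0.0599 0.0802] az 18.5
tray non-red 504 146 211 247 285
[0.49369614 0.26001511] [0.60159815 0.4398701 ] [0.54055726 0.33316332]
1065
```

```bash
python3 - <<'E'
from h import *
p=lambda u,v:(250+u/6,225+v/6)
Q=[onplane("scene",p(*q),.0045)[:2]-[.001,.006] for q in [(535,300),(382,413),(432,448)]];m=(Q[1]+Q[2])/2;a=Q[0]-m;n=np.linalg.norm(a)
az=np.degrees(np.arctan2(a[1],a[0]));print(Q[0],az,n,[(m+k*a/n).round(4) for k in (.059,.050,.045)])
import subprocess
g=m+.05*a/n
for z in(.05,.001):print(subprocess.run(["python3","go.py",str(g[0]),str(g[1]),str(z),str(az-90)],capture_output=True,text=True).stdout)
E
```

```text
[0.61460873 0.04827719] 104.72846568657776 0.10825746981418441 [array([6.271e-01, 6.000e-04]), array([ 0.6294, -0.0081]), array([ 0.6307, -0.0129])]
shift [-0.0835  0.0491  0.0282] roll 0.057 z [ 0.031  0.062 -0.998] t 17.25 w 0.0471 j [-0.18  0.47  0.    1.99 -0.1   0.65  0.22] tip [0.5559 0.0543 0.0799] az 18.0

shift [-0.086   0.0467  0.0771] roll 0.057 z [ 0.031  0.062 -0.998] t 17.25 w 0.0471 j [-0.18  0.47  0.    1.99 -0.1   0.65  0.22] tip [0.5559 0.0543 0.0799] az 18.0
```

Emit:
carry_out(
  moves=[
    [-0.04,0.023,0,0.04,0.044],
    [-0.08,0.046,0.01,0.07,0.044],
    [-0.084,0.049,0.03,0.075,0.044],
    [-0.086,0.047,0.06,0.075,0.044],
    [-0.086,0.047,0.077,0.075,0.044],
    [-0.086,0.047,0.077,0.075,0.044],
    [-0.086,0.047,0.077,0.075,0.0],
    [-0.086,0.047,0.077,0.075,0.0],
  ],
  force=25,
)

```text
clock: 18.05
tcp_pos: [0.623, -0.0106, 0.174]
orientation: [-1.913, -2.466, -0.107]
contact_force: [-3.7, -0.8, 10.2]
grip_width: 0.017
gripper_force: 26.5
```

Emit:
carry_out(
  moves=[
    [0,0,0,0,0],
    [0,0,0,0,0],
    [0,0,0,0,0],
    [0,0,-0.02,0,0],
    [0,0,-0.05,0,0],
    [0,0,-0.1,0,0],
    [0,0,-0.15,0,0],
    [0,0,-0.2,0,0],
  ],
)

```text
clock: 18.85
tcp_pos: [0.617, -0.0234, 0.3743]
orientation: [-1.913, -2.467, -0.108]
contact_force: [1.3, -0.1, -0.4]
grip_width: 0.0168
gripper_force: 24.3
```

```bash
python3 go.py .48 -.04 .5 -84.6; python3 -c "
from h import *
cv2.imwrite('pics/s10.png',r.grab_frame('scene')[:,:,::-1])"
```

```text
shift [ 0.0253 -0.1312 -0.3033] roll -1.415 z [ 0.028  0.066 -0.997] t 18.85 w 0.0168 j [-0.08  0.41  0.05  1.74 -0.1   0.97  0.27] tip [ 0.6218 -0.012   0.2018] az 14.3
```

Emit:
carry_out(
  moves=[
    [0.003,-0.016,-0.04,0.14,0],
    [0.006,-0.032,-0.08,0.28,0],
    [0.009,-0.048,-0.12,0.42,0],
    [0.012,-0.064,-0.16,0.56,0],
    [0.016,-0.08,-0.2,0.7,0],
    [0.019,-0.098,-0.24,0.84,0],
    [0.022,-0.115,-0.27,0.98,0],
    [0.025,-0.131,-0.3,1.12,0],
  ],
)

```text
clock: 19.7
tcp_pos: [0.4746, -0.0516, 0.6686]
orientation: [-2.903, -1.054, -0.078]
contact_force: [0.9, 0.2, -1.5]
grip_width: 0.016
gripper_force: 24.5
```

```bash
python3 go.py .48 -.04 .6 -84.6; python3 go.py .48 -.04 .9 -84.6
```

```text
shift [ 0.0071 -0.0032 -0.1037] roll 0.603 z [ 0.029  0.066 -0.997] t 19.7 w 0.016 j [-0.2  -0.02  0.2   1.6  -0.06  1.53 -0.88] tip [ 0.4796 -0.0402  0.4961] az -50.0
shift [ 0.0266 -0.0128 -0.4029] roll 0.603 z [ 0.029  0.066 -0.997] t 19.7 w 0.016 j [-0.2  -0.02  0.2   1.6  -0.06  1.53 -0.88] tip [ 0.4796 -0.0402  0.4961] az -50.0
```

Emit:
carry_out(
  moves=[
    [0,0,-0.03,0.12,0],
    [0,0,-0.07,0.24,0],
    [0,0,-0.11,0.36,0],
    [0,0,-0.15,0.48,0],
    [0,0,-0.19,0.6,0],
    [0,0,-0.24,0.6,0],
    [0,0,-0.29,0.6,0],
    [0,0,-0.34,0.6,0],
  ],
)

```text
clock: 20.5
tcp_pos: [0.4493, -0.0646, 0.875]
orientation: [-3.073, -0.155, -0.145]
contact_force: [-0.2, -0.2, -1.3]
grip_width: 0.016
gripper_force: 24.5
```

```bash
python3 go.py .48 -.04 .6 -84.6
```

```text
shift [ 0.0062 -0.0058  0.1046] roll 0.009 z [ 0.091  0.066 -0.994] t 20.5 w 0.016 j [-0.13  0.01  0.16  1.13 -0.07  1.92 -1.47] tip [ 0.4649 -0.0533  0.703 ] az -84.1
```

Emit:
carry_out(
  moves=[
    [0,0,-0.05,0,0],
    [0,0,-0.1,0,0],
    [0,0,-0.15,0,0],
    [0,0,-0.2,0,0],
    [0,0,-0.25,0,0],
    [0,0,-0.3,0,0],
    [0,0,-0.35,0,0],
    [0,0,-0.4,0,0],
  ],
)

```text
clock: 21.3
tcp_pos: [0.3973, -0.0657, 0.9003]
orientation: [-3.074, -0.15, -0.237]
contact_force: [0.3, 0.3, -1.3]
grip_width: 0.016
gripper_force: 24.5
```

```bash
python3 go.py .48 -.04 .6 -84.6
```

```text
shift [ 0.037  -0.0029  0.1373] roll 0.007 z [ 0.15   0.063 -0.987] t 21.3 w 0.016 j [ 0.45 -0.05 -0.37  1.13 -0.1   1.92 -1.44] tip [ 0.4233 -0.0548  0.7296] az -84.2
```

Emit:
carry_out(
  moves=[
    [0.035,0,-0.035,0,0],
    [0.07,0,-0.07,0,0],
    [0.105,0,-0.105,0,0],
    [0.14,0,-0.14,0,0],
    [0.175,0,-0.175,0,0],
    [0.21,0,-0.21,0,0],
    [0.245,0,-0.245,0,0],
    [0.28,0,-0.28,0,0],
  ],
)

```text
clock: 22.1
tcp_pos: [0.495, -0.0501, 0.9245]
orientation: [-3.068, -0.148, -0.325]
contact_force: [0.4, 0.1, -0.6]
grip_width: 0.0165
gripper_force: 24.5
```

```bash
python3 go.py .48 -.04 .6 -84.6
```

```text
shift [-0.0823  0.0021  0.1414] roll 0.007 z [ 0.206  0.062 -0.976] t 22.1 w 0.0165 j [-0.32  0.1   0.39  0.92 -0.12  1.92 -1.46] tip [ 0.5307 -0.0393  0.7556] az -84.2
```

Emit:
carry_out(
  moves=[
    [0.02,0,-0.045,0,0],
    [0.04,0,-0.09,0,0],
    [0.06,0,-0.135,0,0],
    [0.08,0,-0.18,0,0],
    [0.1,0,-0.225,0,0],
    [0.12,0,-0.27,0,0],
    [0.14,0,-0.315,0,0],
    [0.16,0,-0.36,0,0],
  ],
)

```text
clock: 22.9
tcp_pos: [0.4839, -0.0432, 0.9515]
orientation: [-3.06, -0.143, -0.418]
contact_force: [0.3, -0.2, -0.6]
grip_width: 0.0164
gripper_force: 24.5
```

Emit:
carry_out(
  moves=[
    [0.02,0,-0.045,0,0],
    [0.04,0,-0.09,0,0],
    [0.06,0,-0.135,0,0],
    [0.08,0,-0.18,0,0],
    [0.1,0,-0.225,0,0],
    [0.12,0,-0.27,0,0],
    [0.14,0,-0.315,0,0],
    [0.16,0,-0.36,0,0],
  ],
)

```text
clock: 23.7
tcp_pos: [0.4647, -0.0377, 0.9782]
orientation: [-3.048, -0.14, -0.51]
contact_force: [-0.4, -0.0, -0.3]
grip_width: 0.0164
gripper_force: 24.5
```

```bash
python3 go.py .48 -.04 .6 -84.6
```

```text
shift [-0.1093  0.016   0.189 ] roll 0.003 z [ 0.322  0.062 -0.945] t 23.7 w 0.0164 j [-0.47  0.07  0.52  0.84 -0.11  1.92 -1.5 ] tip [ 0.5204 -0.0269  0.8147] az -84.4
```

Emit:
carry_out(
  moves=[
    [0.02,0,-0.045,0,0],
    [0.04,0,-0.09,0,0],
    [0.06,0,-0.135,0,0],
    [0.08,0,-0.18,0,0],
    [0.1,0,-0.225,0,0],
    [0.12,0,-0.27,0,0],
    [0.14,0,-0.315,0,0],
    [0.16,0,-0.36,0,0],
  ],
)

```text
clock: 24.5
tcp_pos: [0.4396, -0.0346, 1.0039]
orientation: [-3.032, -0.137, -0.601]
contact_force: [0.3, 0.4, -0.8]
grip_width: 0.0164
gripper_force: 24.5
```

Emit:
carry_out(
  moves=[
    [0.02,0,-0.045,0,0],
    [0.04,0,-0.09,0,0],
    [0.06,0,-0.135,0,0],
    [0.08,0,-0.18,0,0],
    [0.1,0,-0.225,0,0],
    [0.12,0,-0.27,0,0],
    [0.14,0,-0.315,0,0],
    [0.16,0,-0.36,0,0],
  ],
)

```text
clock: 25.3
tcp_pos: [0.409, -0.0355, 1.0279]
orientation: [-3.012, -0.134, -0.689]
contact_force: [0.0, 0.4, -1.5]
grip_width: 0.0168
gripper_force: 24.5
```

Emit:
carry_out(
  moves=[
    [0.02,0,-0.045,0,0],
    [0.04,0,-0.09,0,0],
    [0.06,0,-0.135,0,0],
    [0.08,0,-0.18,0,0],
    [0.1,0,-0.225,0,0],
    [0.12,0,-0.27,0,0],
    [0.14,0,-0.315,0,0],
    [0.16,0,-0.36,0,0],
  ],
)

```text
clock: 26.1
tcp_pos: [0.3686, -0.0377, 1.0508]
orientation: [-2.989, -0.131, -0.777]
contact_force: [-0.6, -0.3, -1.0]
grip_width: 0.0168
gripper_force: 24.5
```

```bash
python3 go.py .48 -.04 .6 -84.6
```

```text
shift [-0.1232  0.0251  0.274 ] roll 0.001 z [ 0.484  0.07  -0.873] t 26.1 w 0.0168 j [ 0.3  -0.02 -0.32  0.73 -0.07  1.92 -1.55] tip [ 0.4523 -0.0256  0.8999] az -84.6
```

Emit:
carry_out(
  moves=[
    [0.02,0,-0.045,0,0],
    [0.04,0,-0.09,0,0],
    [0.06,0,-0.135,0,0],
    [0.08,0,-0.18,0,0],
    [0.1,0,-0.225,0,0],
    [0.12,0,-0.27,0,0],
    [0.14,0,-0.315,0,0],
    [0.16,0,-0.36,0,0],
  ],
)

```text
clock: 26.9
tcp_pos: [0.3251, -0.0372, 1.0723]
orientation: [-2.966, -0.127, -0.865]
contact_force: [-0.5, 0.6, -0.9]
grip_width: 0.0166
gripper_force: 24.5
```

```bash
cat > gb.py <<'E'
import sys
from h import *
o=r.get_obs();M=R.from_rotvec(o["orientation"]).as_matrix();tip=o["tcp_pos"]+.173*M[:,2]
print("t",o["clock"],"tip bed",(Rb.T@(tip-ob)).round(4),"axes in bed",(Rb.T@M).round(3).tolist(),"j",o["joints"].round(2),"F",o["contact_force"].round(1),"w",round(o["grip_width"],4))
for a in sys.argv[1:]:
    w=Rb@np.array(eval(a))+ob;print(a,"world tip",w.round(3),"shift",(M.T@(w-tip)).round(4))
E
python3 gb.py "(-.16,.057,.2)" "(-.16,.057,.07)"
```

```text
t 26.9 tip bed [0.3005 0.3517 0.8   ] axes in bed [[0.999, -0.014, 0.046], [-0.015, -1.0, 0.02], [0.045, -0.021, -0.999]] j [ 0.51 -0.06 -0.45  0.72 -0.13  1.92 -1.52] F [-0.5  0.6 -0.9] w 0.0166
(-.16,.057,.2) world tip [ 0.347 -0.328  0.177] shift [-0.4828  0.3133  0.5724]
(-.16,.057,.07) world tip [ 0.412 -0.322  0.064] shift [-0.4887  0.316   0.7023]
```

Emit:
carry_out(
  moves=[
    [-0.015,0.015,0.03,0,0],
    [-0.035,0.03,0.07,0,0],
    [-0.055,0.045,0.11,0,0],
    [-0.08,0.062,0.145,0,0],
    [-0.11,0.08,0.18,0,0],
    [-0.14,0.1,0.215,0,0],
    [-0.17,0.12,0.25,0,0],
    [-0.2,0.14,0.28,0,0],
  ],
)

```text
clock: 27.7
tcp_pos: [0.3194, -0.17, 0.7227]
orientation: [-2.965, -0.128, -0.865]
contact_force: [0.4, -1.0, -0.9]
grip_width: 0.0166
gripper_force: 24.5
```

```bash
python3 gb.py "(-.16,.057,.2)"
```

```text
t 27.7 tip bed [0.1099 0.2202 0.5064] axes in bed [[0.999, -0.013, 0.045], [-0.014, -1.0, 0.021], [0.045, -0.022, -0.999]] j [ 0.62 -0.32 -0.12  1.79 -0.39  1.22 -0.93] F [ 0.4 -1.  -0.9] w 0.0166
(-.16,.057,.2) world tip [ 0.347 -0.328  0.177] shift [-0.2811  0.1735  0.2903]
```

```bash
python3 gb.py "(-.11,.057,.30)" "(-.11,.057,.15)" "(-.11,.057,.06)"
```

```text
t 27.7 tip bed [0.1099 0.2202 0.5064] axes in bed [[0.999, -0.013, 0.045], [-0.014, -1.0, 0.021], [0.045, -0.022, -0.999]] j [ 0.62 -0.32 -0.12  1.79 -0.39  1.22 -0.93] F [ 0.4 -1.  -0.9] w 0.0166
(-.11,.057,.30) world tip [ 0.34  -0.328  0.288] shift [-0.2267  0.1706  0.1927]
(-.11,.057,.15) world tip [ 0.415 -0.321  0.158] shift [-0.2334  0.1739  0.3425]
(-.11,.057,.06) world tip [ 0.46  -0.317  0.08 ] shift [-0.2375  0.1759  0.4324]
```

Emit:
carry_out(
  moves=[
    [-0.018,0.028,0.03,0,0],
    [-0.043,0.053,0.065,0,0],
    [-0.068,0.078,0.1,0,0],
    [-0.094,0.1,0.136,0,0],
    [-0.12,0.12,0.172,0,0],
    [-0.146,0.14,0.208,0,0],
    [-0.173,0.155,0.244,0,0],
    [-0.2,0.17,0.28,0,0],
  ],
)

```text
clock: 28.5
tcp_pos: [0.3176, -0.3321, 0.3759]
orientation: [-2.966, -0.128, -0.865]
contact_force: [2.1, -0.4, -0.7]
grip_width: 0.0167
gripper_force: 24.5
```

```bash
python3 gb.py "(-.11,.057,.15)" "(-.11,.057,.06)" "(-.03,.057,.05)"; python3 -c "
from h import *
cv2.imwrite('pics/s11.png',r.grab_frame('scene')[:,:,::-1])"
```

```text
t 28.5 tip bed [-0.0783  0.0587  0.2146] axes in bed [[0.999, -0.013, 0.045], [-0.014, -1.0, 0.019], [0.045, -0.02, -0.999]] j [ 0.66  0.11  0.17  2.21 -0.85  0.66 -0.01] F [ 2.1 -0.4 -0.7] w 0.0167
(-.11,.057,.15) world tip [ 0.415 -0.321  0.158] shift [-0.0346  0.0034  0.063 ]
(-.11,.057,.06) world tip [ 0.46  -0.317  0.08 ] shift [-0.0386  0.0052  0.1529]
(-.03,.057,.05) world tip [ 0.534 -0.31   0.112] shift [0.0408 0.0044 0.1665]
```

Emit:
carry_out(
  moves=[
    [-0.02,0.002,0.03,0,0],
    [-0.035,0.004,0.065,0,0],
    [-0.038,0.004,0.11,0,0],
    [-0.0385,0.005,0.145,0,0],
    [-0.02,0.005,0.155,0,0],
    [0.01,0.0045,0.163,0,0],
    [0.035,0.0045,0.166,0,0],
    [0.043,0.0045,0.167,0,0],
  ],
)

```text
clock: 29.35
tcp_pos: [0.4472, -0.3207, 0.262]
orientation: [-2.964, -0.134, -0.87]
contact_force: [-0.3, -0.6, -1.8]
grip_width: 0.0161
gripper_force: 24.6
```

```bash
python3 gb.py "(-.027,.057,.012)" "(-.027,.057,.004)"; python3 - <<'E'
from h import *
s=r.grab_frame('scene')[:,:,::-1];t=r.grab_frame('top')[:,:,::-1];cv2.imwrite('pics/s12.png',s);cv2.imwrite('pics/t12.png',t)
a=cv2.resize(s[225:345,150:290],(700,600),interpolation=cv2.INTER_CUBIC);cv2.imwrite('pics/c12.png',a)
E
```

```text
t 29.35 tip bed [-0.022   0.0582  0.0509] axes in bed [[0.999, -0.009, 0.049], [-0.01, -1.0, 0.021], [0.049, -0.022, -0.999]] j [ 0.59  0.42  0.03  2.12 -1.21  0.42  0.22] F [-0.3 -0.6 -1.8] w 0.0161
(-.027,.057,.012) world tip [ 0.555 -0.308  0.08 ] shift [-0.0069  0.002   0.0386]
(-.027,.057,.004) world tip [ 0.559 -0.308  0.073] shift [-0.0072  0.0022  0.0465]
```

Emit:
carry_out(
  moves=[
    [-0.003,0.001,0.008,0,0],
    [-0.006,0.002,0.018,0,0],
    [-0.007,0.002,0.026,0,0],
    [-0.007,0.002,0.032,0,0],
    [-0.007,0.002,0.036,0,0],
    [-0.007,0.002,0.038,0,0],
    [-0.007,0.002,0.04,0,0],
    [-0.007,0.002,0.04,0,0],
  ],
)

```text
clock: 30.25
tcp_pos: [0.4595, -0.3214, 0.2226]
orientation: [-2.965, -0.127, -0.866]
contact_force: [-0.6, -0.9, -1.1]
grip_width: 0.0166
gripper_force: 24.6
```

```bash
python3 gb.py "(-.027,.057,.003)"
```

```text
t 30.25 tip bed [-0.0316  0.0561  0.0107] axes in bed [[0.999, -0.013, 0.046], [-0.014, -1.0, 0.02], [0.046, -0.021, -0.999]] j [ 0.67  0.51 -0.09  2.11 -1.32  0.34  0.34] F [-0.6 -0.9 -1.1] w 0.0166
(-.027,.057,.003) world tip [ 0.56  -0.307  0.073] shift [ 0.0043 -0.0008  0.0079]
```

Emit:
carry_out(
  moves=[
    [0.003,-0.001,0.001,0,0],
    [0.004,-0.001,0.002,0,0],
    [0.004,-0.001,0.003,0,0],
    [0.004,-0.001,0.004,0,0],
    [0.004,-0.001,0.005,0,0],
    [0.004,-0.001,0.006,0,0],
    [0.004,-0.001,0.007,0,0],
    [0.004,-0.001,0.007,0,0],
  ],
)

```text
clock: 31.05
tcp_pos: [0.4654, -0.3197, 0.2207]
orientation: [-2.964, -0.128, -0.869]
contact_force: [-17.6, 4.7, 26.4]
grip_width: 0.0166
gripper_force: 35.3
```

```bash
python3 gb.py "(-.027,.057,.001)"
```

```text
t 31.05 tip bed [-0.0269  0.0573  0.0061] axes in bed [[0.999, -0.013, 0.048], [-0.014, -1.0, 0.021], [0.048, -0.021, -0.999]] j [ 0.67  0.51 -0.1   2.1  -1.32  0.33  0.34] F [-17.6   4.7  26.4] w 0.0166
(-.027,.057,.001) world tip [ 0.561 -0.307  0.071] shift [-0.0003  0.0004  0.0051]
```

Emit:
carry_out(
  moves=[
    [0,0,-0.0025,0,0],
    [0,0,-0.0025,0,0],
    [0,0,-0.0025,0,0.02],
    [0,0,-0.0025,0,0.024],
    [0,0,-0.0025,0,0.03],
    [0,0,-0.0025,0,0.034],
    [0,0,-0.0025,0,0.036],
    [0,0,-0.0025,0,0.036],
  ],
)

```text
clock: 31.85
tcp_pos: [0.4651, -0.3198, 0.2209]
orientation: [-2.965, -0.127, -0.866]
contact_force: [0.4, -1.1, 0.2]
grip_width: 0.0362
gripper_force: 0.0
```

Emit:
carry_out(
  moves=[
    [0,0,-0.005,0,0.036],
    [0,0,-0.012,0,0.036],
    [0,0,-0.025,0,0.036],
    [-0.01,0,-0.045,0,0.036],
    [-0.03,0,-0.065,0,0.036],
    [-0.06,0,-0.09,0,0.036],
    [-0.09,0,-0.12,0,0.036],
    [-0.1,0,-0.16,0,0.036],
  ],
)

```text
clock: 32.65
tcp_pos: [0.2923, -0.337, 0.3008]
orientation: [-2.964, -0.123, -0.86]
contact_force: [1.2, -0.4, 0.7]
grip_width: 0.0362
gripper_force: 0.0
```

```bash
python3 gb.py; python3 - <<'E'
from h import *
s=r.grab_frame('scene')[:,:,::-1];t=r.grab_frame('top')[:,:,::-1];cv2.imwrite('pics/s13.png',s);cv2.imwrite('pics/t13.png',t)
a=cv2.resize(s[225:345,155:285],(420,388),interpolation=cv2.INTER_CUBIC)
b=cv2.resize(t[190:310,380:500],(380,388),interpolation=cv2.INTER_CUBIC)
c=cv2.resize(t[230:340,110:235],(240,212),interpolation=cv2.INTER_CUBIC)
d=cv2.resize(t,(282,212))
im=np.zeros((600,800,3),np.uint8);im[:388,:420]=a;im[:388,420:]=b;im[388:,:240]=c;im[388:,240:522]=d;cv2.imwrite('pics/c13.png',im)
E
```

```text
t 32.65 tip bed [-0.1385  0.0567  0.1624] axes in bed [[0.999, -0.017, 0.043], [-0.018, -1.0, 0.022], [0.043, -0.023, -0.999]] j [ 0.81  0.23  0.07  2.29 -1.07  0.57  0.3 ] F [ 1.2 -0.4  0.7] w 0.0362
```

View pics/c13.png

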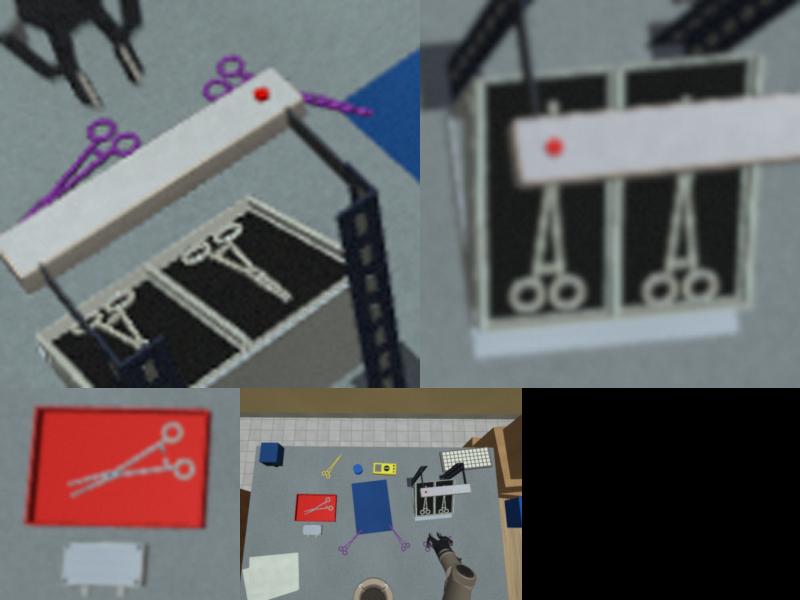

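The picture shows the good forceps shut in the left lane, rings at the low end (527,293) and (567,293). The worn one lies flat in the tray, and nothing else has moved.

```bash
python3 -c "
from bench import r
print(r.hand_in())"
```

```text
the job is handed in; nothing more can be done
None
```

I handed the job in at about 33 s. The good forceps is ratcheted shut in the left lane with its rings at the lower end, and the worn one is flat in the red tray. I put the worn one away before the good one, because the tool had to be tilted for the slope.

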